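# Trip the pawl of the bottle lift and lower the jar

### The arm

A 6-joint arm with a two-finger parallel gripper is mounted at the origin on a cart in front of the work surface, level with it; the furniture and walls round the work are solid. World frame = base frame: x ahead of the robot, y to its left, z up, the work surface at z = 0. Lengths are in m, angles in rad, forces in N, time in s.
With the tool pointing down it reaches from about 0.4 to 0.825 m from the base axis. Payload 7 kg.
Tool frame: the origin (TCP) lies on the centre line of the jaws, within the pads' length; the fingertips stand 25 mm ahead of it and the grasp point (between the pads) lies 6 mm ahead of it; z points along the fingers, y is the line along which they close (so a half turn about z gives the same grasp; the last joint's range is limited). The gripper opens to 88 mm and grips with 3 to 60 N. Pads are 19 mm wide; open, the fingers measure 130 mm over their backs; the gripper's body (78 mm by 193 mm) begins 47 mm behind the grasp point.
Start: joints at [-1.054, 0.359, 0.012, 0, -1.224, -0.288], TCP at [0.153, -0.657, 0.227] pointing down, gripper open.
Joint ranges: [-3.07, 3.07], [-1.43, 2.12], [-1.02, 1.25], [-3.03, 1.67], [-3.05, -0], [-3.03, 3.03]. Speed limits (rad/s): [2.39, 2.39, 3.01, 3.14, 3.14, 3.14].

### API

Orientations are given as [roll, pitch, yaw] about the fixed x, y, z axes, in that order (R = Rz(yaw) Ry(pitch) Rx(roll)).
In Python, from station import readout, vision, arm gives the robot as it stands. The module is installed in compiled form; this text tells all that it offers.
- The arm moves only by the tool carry_out, never from a script. Its argument "commands" is a list of rows, each an object with "dp": the shift along the tool's x, y, z in m, a list of three; "rotation": the turn, a rotation vector about the tool's x, y, z in degrees, a list of three. In form: [{"dp": [dx, dy, dz], "rotation": [wx, wy, wz]}, ...]. A call has 1 to 8 rows; each row shifts and turns the commanded pose from where the row before left it, along the tool's axes as they then stand; what a row does not reach is not made up. A row lasts 1/8 s, in which the tool goes at most 62.5 mm and 10.7 degrees, less where a joint would pass 70% of its speed; a pose out of reach is approached as far as the arm can. A call with a gripper value outside its range is refused whole. "grip" is the finger opening in m, from 0 to 0.0876, set as the call begins (left out, the last holds). The fingers move at their own pace and stop on an object; "force" is the grip in N (left out, the last holds). Time passes only in rows, so rows that do not move let the fingers close. It gives the time, the measured TCP pose, the force, the opening and the grip force at its end, in the units of the state.
- readout.get_state(): the state, without advancing time (a new reading comes with each control period).
- vision.grab_frame(name): name is "scene" or "top"; returns (picture, depth): 420x560x3 uint8, red, green, blue; 420x560 float32, m along the optical axis (not along the pixel's ray), 0 where there is no reading.
- vision.calibration(name): a dict with "fovy" (degrees; the focal length in pixels is half the picture's height over the tangent of half this angle, whatever the lens; pixels are square), "cx", "cy" (the principal point, pixels), "dist" ([k1, k2, p1, p2, k3] as OpenCV has them; the pictures are not rectified), "origin" and "attitude" of the camera in the world. Camera axes: x right, y down, z forward; pixel columns grow to the right and rows downward; lengths in m; the calibration is good to about 2 mm. A picture is of the moment at which its call begins. calibration takes no time and is no camera call.
- arm.job_done(): hands the job in; it is judged then, once.
Trained networks look in the newest picture that a camera, given by its name, has taken for a name from the list of things; names that differ only in an ending like _2 or _b are one class to them, and where a whole thing is asked for, a point or a joint stands for the part that bears it (a point fixed in the world has none). Each returns a list of dicts, best first, with "score" (0 to 1); they miss things now and then, are a little off and sometimes report something else, mostly with a low value. They report only what shows in the picture. A call takes as long as a camera call. They do not tell look-alikes from the thing itself.
- vision.trace(label, camera): "pixels" (420x560 bool, what is visible of it) and "position" ([row, column] in pixels, amid what is visible of it).
The state is a dict: "t": time; "q": joint angles; "qd": joint speeds; "joint_efforts": joint torques, N m; "eef_pos": TCP position; "ee_rot": TCP orientation; "force": force on the tool from outside, world axes, zero at the start; "moment": the same for the moment, N m; "width": finger opening in m; "gripper_force": force on a finger pad.
Only numpy, scipy, OpenCV 4.12 (cv2) and the standard library are available. Lean on these libraries where they do the work, as an engineer would, in place of code of your own. Each camera call takes 0.05 s, during which the arm holds its last target. There are 200 camera calls.

### The job

The jar stands raised on the bottle lift, whose toothed bar is locked by a pawl. Take the release bar by its grip, put its shaft under the leaning pawl and flick the pawl up and over so that it falls back onto its rest clear of the teeth (do not touch the pawl with the fingers). Then press the lift all the way down with the jar still standing on its platform, and leave the release bar lying on the table; leave the timer, the tape roll and the round tin where they are.

Things in the scene. Friction and masses are not known exactly. Their poses are not given: they have to be found in the camera images.
- lift: bottle lift, fixed to the table; grey base 110 x 235 x 12 mm. Origin at the underside, under the rack bar; -x is its front (roughly to the robot), +y the pawl's side, -y the platform's side. The upright rack bar (18 mm square, at x = y = 0) has steel teeth reaching out to y = 20 mm. A post stands behind it (x 18 to 30, y -24 to 20 mm, up to z = 187 mm)
- pawl_hinge (a point): axis of the pawl's hinge, which runs along the lift's x (at y = 75 mm, z = 50 mm of the lift), in a steel bracket: cheeks y 60 to 90 mm, up to z = 65 mm, x up to +-21 mm; pin to x = +-26 mm. The low rest for the tripped pawl stands 29 to 43 mm farther out (+y), up to z = 74 mm
- pawl (a joint): hinge of the pawl, a steel finger 128 mm from hinge to nose, 22 mm wide (along the lift's x, centred on x = 0), 11 mm thick. 0: leans 0.46 rad inward, nose between the teeth (locked); grows as it swings up and outward (lift's +y); upright at 0.46; well past that its weight drops it onto its rest at 1.2, where it stays. Pushing it half-way up takes about 1 N
- pawl_nose (a point): middle of the pawl's rounded nose (radius 5 mm), 128 mm from the hinge; while locked at y = 18 mm, z = 165 mm of the lift
- pawl_gap (a point): fixed point in the open wedge under the leaning pawl, between it and the teeth (lift x = 0, y = 38 mm, z = 75 mm); pawl and teeth are each some 18 mm away. The wedge opens to the lift's front (-x): a bar along the lift's x goes in there, 25 mm past this point; then 25 mm up and 65 mm toward the lift's +y carries the pawl over
- carriage (a joint): slide of the lift's carriage (rack bar, platform, press head), m: about 0 at the start (raised), grows as it is lowered, stop at 0.075 (fully down). The guide is stiff: it stays where it is left and needs some 10 N to push down; with the pawl locked it goes down 5 to 12 mm only, then the pawl blocks it
- press_head (a point): middle of the flat top of the black press head (round, 48 mm across, 14 mm thick) on top of the rack bar; about 275 mm above the table when raised, 200 mm when fully down. Press here from above to lower the carriage
- platform (a point): middle of the upper side of the platform (80 mm square, with a 5 mm high rim), where the jar stands; 74 mm to the lift's -y side of the rack bar; about 170 mm below the top of the press head
- jar: white plastic jar with a cap, 60 mm across, 80 mm high, standing on the platform; origin at the centre of its underside, z up
- bar_grip (a point): centre of the release bar's square black plastic grip, 84 mm long, 24 x 24 mm; the bar lies on the table, this point 12 mm above it. x points along the bar to the steel shaft's tip
- bar_tip (a point): tip of the release bar's round steel shaft (10 mm thick, rounded end), on the bar's axis 158 mm from the centre of the grip; the shaft leaves the grip 42 mm from the grip's centre. Total length 200 mm, 160 g, centre of mass about 24 mm from the centre of the grip toward the tip
- bar: the release bar itself; origin on the underside below the centre of the grip, x along the shaft to the tip, z up. A tall cream instrument stands behind it; its near left corner, at about x = 0.55 m, y = 0.10 m, juts forward between the bar and the lift, so carry the bar round in front of it
- bench_timer: small white bench timer, 66 x 66 x 19 mm, bystander; origin at the centre of its underside
- tape: roll of tape lying flat, 105 mm across, 25 mm high, bystander; origin at the centre of its underside
- tin: round white tin, 66 mm across, 26 mm high, bystander; origin at the centre of its underside
Mind the look-alikes: they are no part of the job. What is shaped like the jar but blue or orange is not meant.

How it is judged:
On the way, in this order (a step that is already met when the one before it is completed fails the run):
1. the release bar is pushing the pawl out of the teeth (contact force between bar and pawl above 0.05 N and value of joint pawl above 0.12 rad).
2. the pawl has fallen over onto its rest with the lift still raised (value of joint pawl above 1.1 rad and value of joint carriage below 0.03 m), for 0.2 s.
3. the lift is fully down (value of joint carriage above 0.07 m), for 0.2 s.
At the end, for the whole second after the job is handed in: the pawl lies over on its rest (joint above 1.1), the carriage is fully down (within 5 mm of its stop), the jar stands upright on the platform (within 20 mm of its middle), and the release bar lies flat on the table, all at rest (value of joint pawl above 1.1 rad and value of joint carriage above 0.07 m and angle between jar's own z axis and vertical below 0.1 rad and distance between jar and platform below 0.02 m and linear speed of each of jar, bar below 0.02 m/s and height (world z) of bar_grip between 0 and 0.02 m and height (world z) of bar_tip below 0.03 m); the robot touches nothing.
It fails at once if the fingers touch the pawl (contact force between the fingers and pawl above 0.5 N).
It fails at once if the jar tips (angle between jar's own z axis and vertical above 0.4 rad).
It fails at once if the timer, the tape roll or the tin is pushed more than 30 mm away (distance of any of bench_timer, tape, tin from where it was at the start of the episode above 0.03 m).
It also fails if it takes over 72 s, if anything falls off the work surface, if the arm or the gripper's body presses on something with over 40 N, if the wrist force passes 120 N, or if a joint passes its speed limit or range.

## Working session

There is one attempt and no reset: what is moved stays moved. The work goes in short steps, Python scripts to look and compute and a tool call to move; the robot and the scene stay as the last step left them, time stands still between calls to the robot, and variables do not carry over. Pictures are saved under pics/ and viewed, at most 10 in all, crops included, and the job is handed in when it is done.

Besides the shell and the picture viewer there is one more tool, called after "Emit:" as name(argument=value, ...) on one line, values as JSON. carry_out: Moves the arm, as the interface text tells. Its arguments: {"type":"object","properties":{"commands":{"type":"array"},"grip":{"type":"number"},"force":{"type":"number"}},"required":["commands"]}

```bash
mkdir -p pics; cat > h.py <<'E'
import numpy as np, cv2
from station import readout, vision, arm
from scipy.spatial.transform import Rotation as R
def cal(n):
    c=vision.calibration(n); f=210/np.tan(np.radians(c['fovy'])/2)
    K=np.array([[f,0,c['cx']],[0,f,c['cy']],[0,0,1]]); 
    A=np.array(c['attitude']); 
    A=A if A.shape==(3,3) else R.from_euler('xyz',A).as_matrix()
    return K,np.array(c['dist'],float),np.array(c['origin']),A
def cloud(n,d):
    K,D,o,A=cal(n); v,u=np.mgrid[0:420,0:560]
    p=cv2.undistortPoints(np.stack([u,v],-1).reshape(-1,1,2).astype(float),K,D).reshape(420,560,2)
    X=np.dstack([p*d[...,None],d]); return X@A.T+o
def proj(n,P):
    K,D,o,A=cal(n); return cv2.projectPoints((np.atleast_2d(P)-o)@A,np.zeros(3),np.zeros(3),K,D)[0].reshape(-1,2)
E
python3 - <<'E'
from h import *
for n in("scene","top"):
    c=vision.calibration(n);print(c)
    im,d=vision.grab_frame(n); np.savez(n,im=im,d=d); cv2.imwrite(f'pics/{n}0.png',im[...,::-1])
    W=cloud(n,d)
    for l in("lift","pawl","press_head","platform","jar","bar","bar_grip","bar_tip","bench_timer","tape","tin"):
        for r in vision.trace(l,n)[:3]:
            m=r['pixels']&(d>0); w=W[m]
            if len(w): print(n,l,round(r['score'],2),np.round(r['position']),m.sum(),np.round(np.median(w,0),3),np.round(np.percentile(w,2,0),3),np.round(np.percentile(w,98,0),3))
print(readout.get_state())
E
```

```text
{'fovy': 51.79954655142774, 'cx': 274.2597040941857, 'cy': 211.3804355237009, 'dist': array([0.0305148, 0.       , 0.       , 0.       , 0.       ]), 'origin': array([-0.31946364, -0.40102606,  1.24691532]), 'attitude': array([-2.40849656, -0.01524294, -1.05855357])}
scene pawl 0.58 [188. 205.] 85 [0.548 0.362 0.123] [0.534 0.337 0.064] [0.566 0.392 0.169]
scene pawl 0.2 [190. 205.] 875 [0.558 0.376 0.064] [ 0.481  0.307 -0.001] [0.745 0.49  0.275]
scene press_head 0.8 [159. 212.] 245 [0.57  0.326 0.245] [0.553 0.306 0.136] [0.613 0.362 0.276]
scene platform 0.78 [159. 214.] 299 [0.57  0.327 0.236] [0.552 0.305 0.002] [0.817 0.548 0.277]
scene jar 0.9 [224. 155.] 349 [0.344 0.446 0.056] [0.323 0.428 0.005] [0.381 0.478 0.084]
scene jar 0.62 [186. 177.] 261 [0.562 0.512 0.057] [0.545 0.493 0.009] [0.591 0.544 0.084]
scene jar 0.58 [218. 132.] 326 [0.34  0.54  0.056] [0.32  0.525 0.003] [0.372 0.567 0.083]
scene bar 0.62 [276. 314.] 334 [ 0.471 -0.141  0.019] [ 0.446 -0.193 -0.002] [ 0.522 -0.019  0.029]
scene bar_grip 0.53 [273. 314.] 322 [ 0.472 -0.133  0.019] [ 0.446 -0.191 -0.002] 
[... 2394 characters left out ...]
 -0.451  0.01 ] [ 0.59  -0.393  0.035]
{'t': 1.2, 'q': array([-1.05390033e+00,  3.58559547e-01,  1.19076807e-02, -1.35398009e-06,
       -1.22407592e+00, -2.88104840e-01]), 'qd': array([ 0.00016862,  0.00073719, -0.00072154, -0.00195976,  0.00052991,
       -0.00092311]), 'joint_efforts': array([-5.04423369e-04, -5.82395446e+01,  2.93299377e+01,  7.00214893e+00,
        1.25922519e-02, -7.60560511e-05]), 'eef_pos': array([ 0.15307665, -0.65740251,  0.22699053]), 'ee_rot': array([-3.14152730e+00,  2.06950131e-05, -2.91280196e+00]), 'force': array([ 0.06467333,  0.51159006, -0.14287209]), 'moment': array([0.03180821, 0.01465268, 0.02886135]), 'gripper_force': 0.0, 'width': 0.08757404387002991}
```

View pics/scene0.png

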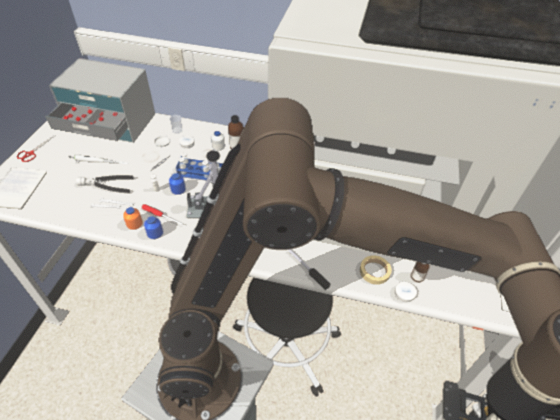

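View pics/top0.png

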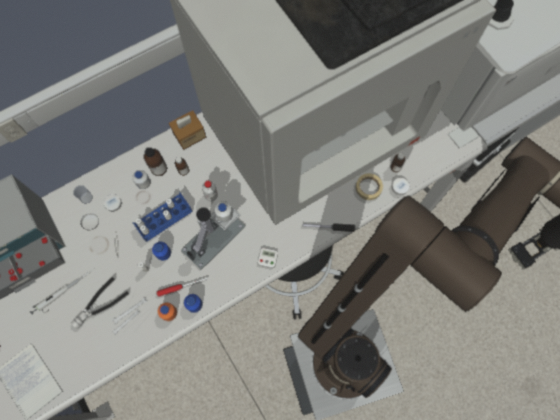

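```bash
python3 - <<'E'
from h import *
z=np.load('top.npz');im,d=z['im'],z['d'];W=cloud('top',d)
x,y,h=W[...,0],W[...,1],W[...,2]
def box(m): 
    r=cv2.minAreaRect(np.float32(W[m][:,:2]));return np.round(r[0],4),np.round(r[1],4),round(r[2],1),m.sum()
reg=(x>.45)&(x<.68)&(y>.17)&(y<.5)&(d>0)
hd=reg&(h>.262)&(h<.29); print('head',box(hd),np.median(h[hd]))
cap=reg&(np.hypot(x-.60,y-.26)<.05)&(h>.165)&(h<.21); print('jarcap',box(cap),np.median(h[cap]))
pl=reg&(np.hypot(x-.60,y-.26)<.07)&(h>.09)&(h<.125); print('plat',box(pl) if pl.sum()>4 else 0)
m=reg&(h>.006)&(h<.018)
l,lab,st,_=cv2.connectedComponentsWithStats(m.astype(np.uint8)); k=1+np.argmax(st[1:,4]); print('base',box(lab==k),np.median(h[lab==k]))
print(np.round(cv2.boxPoints(cv2.minAreaRect(np.float32(W[lab==k][:,:2]))),3))
# pawl cloud
pw=reg&(vision.trace('pawl','top')[0]['pixels']); print(np.round(W[pw][::12],3))
# bar
rb=(x>.42)&(x<.56)&(y>-.23)&(y<.03)&(d>0)&(h>.005)&(h<.04)
l,lab,st,_=cv2.connectedComponentsWithStats(rb.astype(np.uint8))
g=rb&(h>.017); print('grip',box(g)); print('bar',box(rb),np.round(cv2.boxPoints(cv2.minAreaRect(np.float32(W[rb][:,:2]))),3))
P=W[g&(im.max(-1)<90)]; print('dark',len(P),np.round(P.mean(0),4),np.round(P.min(0),3),np.round(P.max(0),3)); 
vx,vy,cx,cy=cv2.fitLine(np.float32(W[rb][:,:2]),cv2.DIST_HUBER,0,.01,.01).ravel();print('dir',np.degrees(np.arctan2(vy,vx)),cx,cy)
c=cv2.resize(im[170:300,140:370,::-1],None,fx=3.4,fy=3.4,interpolation=cv2.INTER_CUBIC);cv2.imwrite('pics/c1.png',c)
E
```

```text
head (array([0.5743, 0.3262]), array([0.045 , 0.0471]), 5.8, np.int64(167)) 0.27190449633187663
jarcap (array([0.6122, 0.2614]), array([0.0521, 0.0541]), 54.7, np.int64(143)) 0.17298975114026383
plat (array([0.603 , 0.2753]), array([0.0822, 0.1127]), 30.9, np.int64(271))
base (array([0.5702, 0.327 ]), array([0.1133, 0.2374]), 26.7, np.int64(882)) 0.011939209921596916
[[0.466 0.408]
 [0.573 0.196]
 [0.674 0.246]
 [0.567 0.459]]
[[0.567 0.35  0.175]
 [0.561 0.343 0.163]
 [0.558 0.351 0.159]
 [0.56  0.361 0.139]
 [0.552 0.345 0.136]
 [0.55  0.354 0.129]
 [0.55  0.364 0.113]
 [0.548 0.374 0.103]
 [0.548 0.383 0.089]
 [0.539 0.367 0.087]
 [0.538 0.377 0.077]
 [0.542 0.398 0.057]
 [0.533 0.387 0.065]
 [0.529 0.393 0.058]]
grip (array([ 0.4888, -0.1037]), array([0.1962, 0.0265]), 67.4, np.int64(171))
bar (array([ 0.49  , -0.1001]), array([0.2583, 0.1385]), 90.0, np.int64(495)) [[ 0.421 -0.229]
 [ 0.559 -0.229]
 [ 0.559  0.029]
 [ 0.421  0.029]]
dark 138 [ 0.4665 -0.1537  0.0239] [ 0.441 -0.194  0.017] [ 0.492 -0.108  0.036]
dir 73.361336 0.48752123 -0.105049945
```

View pics/c1.png

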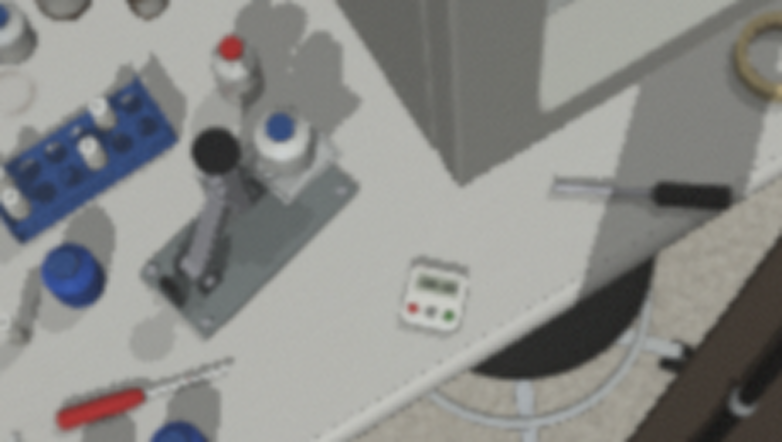

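The top view shows the lift with a black press head at px (204,214). The white jar with a blue cap on the platform is at (222,211), and the leaning pawl is at about (200,240). The black-gripped bar lies at (300–355,227). Look-alikes are the red screwdriver at (180,288), the blue jars at (161,250) and (193,303), and the orange jar at (167,311). The bar matches on its square black grip and its 200 mm length, confirmed in the crop.

Emit:
carry_out(commands=[{"dp": [0, 0, 0], "rotation": [0, 0, -9.05]}, {"dp": [0, 0, 0], "rotation": [0, 0, -9.05]}, {"dp": [0, 0, 0], "rotation": [0, 0, -9.05]}, {"dp": [0, 0, 0], "rotation": [0, 0, -9.05]}, {"dp": [0, 0, 0], "rotation": [0, 0, -9.05]}, {"dp": [0, 0, 0], "rotation": [0, 0, -9.05]}, {"dp": [-0.0585, -0.0097, 0], "rotation": [0, 0, 0]}, {"dp": [-0.0585, -0.0097, 0], "rotation": [0, 0, 0]}], grip=0.07, force=50)

```text
t: 2.25
eef_pos: [0.2161, -0.5559, 0.2264]
ee_rot: [3.141, 0.0, -1.967]
force: [1.6, 0.0, 0.1]
width: 0.07
gripper_force: 0.0
```

Emit:
carry_out(commands=[{"dp": [-0.0585, -0.0097, 0], "rotation": [0, 0, 0]}, {"dp": [-0.0585, -0.0097, 0], "rotation": [0, 0, 0]}, {"dp": [-0.0585, -0.0097, 0], "rotation": [0, 0, 0]}, {"dp": [-0.0585, -0.0097, 0], "rotation": [0, 0, 0]}, {"dp": [-0.0585, -0.0097, 0], "rotation": [0, 0, 0]}, {"dp": [-0.0585, -0.0097, 0], "rotation": [0, 0, 0]}, {"dp": [-0.0585, -0.0097, 0], "rotation": [0, 0, 0]}, {"dp": [-0.0585, -0.0097, 0], "rotation": [0, 0, 0]}])

```text
t: 3.25
eef_pos: [0.4682, -0.1527, 0.2275]
ee_rot: [-3.141, 0.0, -1.965]
force: [0.9, -0.3, -0.5]
width: 0.0698
gripper_force: 0.0
```

Emit:
carry_out(commands=[{"dp": [0, 0, 0.04], "rotation": [0, 0, 0]}, {"dp": [0, 0, 0.04], "rotation": [0, 0, 0]}, {"dp": [0, 0, 0.04], "rotation": [0, 0, 0]}, {"dp": [0, 0, 0], "rotation": [0, 0, 0]}, {"dp": [0, 0, 0], "rotation": [0, 0, 0]}])

```text
t: 3.88
eef_pos: [0.4684, -0.1547, 0.1084]
ee_rot: [-3.14, 0.0, -1.965]
force: [0.1, 0.7, 0.4]
width: 0.0699
gripper_force: 0.0
```

Emit:
carry_out(commands=[{"dp": [0, 0, 0.04], "rotation": [0, 0, 0]}, {"dp": [0, 0, 0.03], "rotation": [0, 0, 0]}, {"dp": [0, 0, 0.01], "rotation": [0, 0, 0]}, {"dp": [0, 0, 0], "rotation": [0, 0, 0]}])

```text
t: 4.38
eef_pos: [0.4682, -0.1546, 0.0279]
ee_rot: [-3.141, 0.0, -1.965]
force: [-0.5, 0.5, -0.0]
width: 0.0701
gripper_force: 0.0
```

Emit:
carry_out(commands=[{"dp": [0, 0, 0], "rotation": [0, 0, 0]}, {"dp": [0, 0, 0], "rotation": [0, 0, 0]}, {"dp": [0, 0, 0], "rotation": [0, 0, 0]}, {"dp": [0, 0, 0], "rotation": [0, 0, 0]}, {"dp": [0, 0, 0], "rotation": [0, 0, 0]}, {"dp": [0, 0, 0], "rotation": [0, 0, 0]}], grip=0, force=50)

```text
t: 5.12
eef_pos: [0.4673, -0.1546, 0.0269]
ee_rot: [3.142, -0.0, -1.965]
force: [0.3, 0.2, -0.3]
width: 0.0156
gripper_force: 0.0
```

Emit:
carry_out(commands=[{"dp": [0, 0, -0.03], "rotation": [0, 0, 0]}, {"dp": [0, 0, -0.04], "rotation": [0, 0, 0]}, {"dp": [0, 0, -0.04], "rotation": [0, 0, 0]}, {"dp": [0, 0, 0], "rotation": [0, 0, 0]}, {"dp": [0, 0, 0], "rotation": [0, 0, 0]}])

```text
t: 5.75
eef_pos: [0.467, -0.1544, 0.1366]
ee_rot: [3.141, 0.0, -1.965]
force: [-0.2, -0.4, -0.4]
width: 0.0002
gripper_force: 0.0
```

```bash
python3 - <<'E'
from h import *
im,d=vision.grab_frame('top');W=cloud('top',d);x,y,h=W[...,0],W[...,1],W[...,2]
print(np.round(readout.get_state()['eef_pos'],4))
m=(x>.48)&(x<.57)&(y>-.11)&(y<.02)&(h>.07)&(h<.16)&(d>0)
P=W[m];print(len(P),np.round(P[np.argsort(P[:,1])][::6],3))
if len(P)>5:
  v=cv2.fitLine(np.float32(P[P[:,1]>-.09]),cv2.DIST_HUBER,0,.01,.01).ravel();print(v,np.degrees(np.arctan2(v[1],v[0])))
x0,y0=260,170;cv2.imwrite('pics/c2.png',cv2.resize(im[170:270,260:400,::-1],None,fx=5,fy=5))
E
```

```text
[ 0.4666 -0.1545  0.1361]
0 []
```

View pics/c2.png

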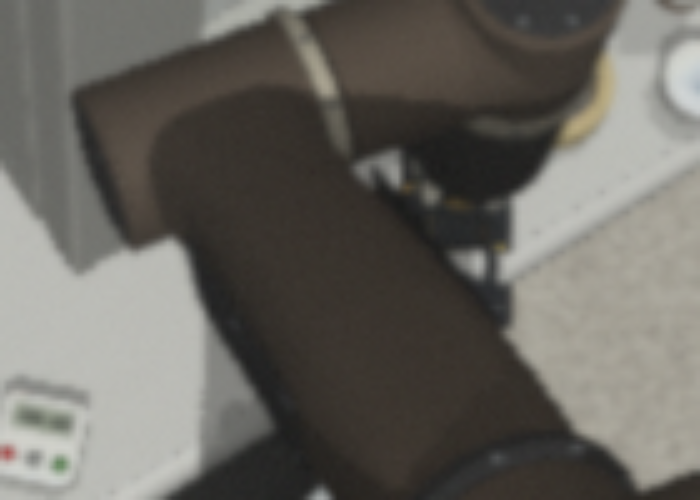

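```bash
python3 - <<'E'
from h import *
s=readout.get_state();e=s['eef_pos'];print(e,s['ee_rot'],s['q'])
for n in('top','scene'):
    print(n,proj(n,[e,e-[0,0,.025],[.467,-.154,.024],[.527,-.008,.012]]).round(1))
im,d=vision.grab_frame('scene');W=cloud('scene',d);x,y,h=W[...,0],W[...,1],W[...,2]
for r in vision.trace('bar','scene')[:3]:
    m=r['pixels']&(d>0)&(h>.008);print(r['score'],r['position'],m.sum(),np.median(W[m],0).round(3),W[m].min(0).round(3),W[m].max(0).round(3))
cv2.imwrite('pics/c3.png',cv2.resize(im[210:330,260:420,::-1],None,fx=5,fy=5))
E
```

```text
[ 0.46662026 -0.15446612  0.13610824] [ 3.14022484e+00 -3.15908264e-04 -1.96537452e+00] [ 8.09005827e-02  1.40400533e-01 -5.09872717e-01 -4.33350362e-04
 -9.21883816e-01 -4.75216870e-01]
top [[347.5 216.6]
 [346.6 218.9]
 [343.6 226.5]
 [301.7 223.8]]
scene [[322.8 257.6]
 [322.1 262.2]
 [319.5 277.2]
 [289.3 249.4]]
0.72 [275.1, 317.2] 273 [ 0.471 -0.14   0.021] [ 0.443 -0.194  0.008] [ 0.525 -0.012  0.03 ]
```

View pics/c3.png

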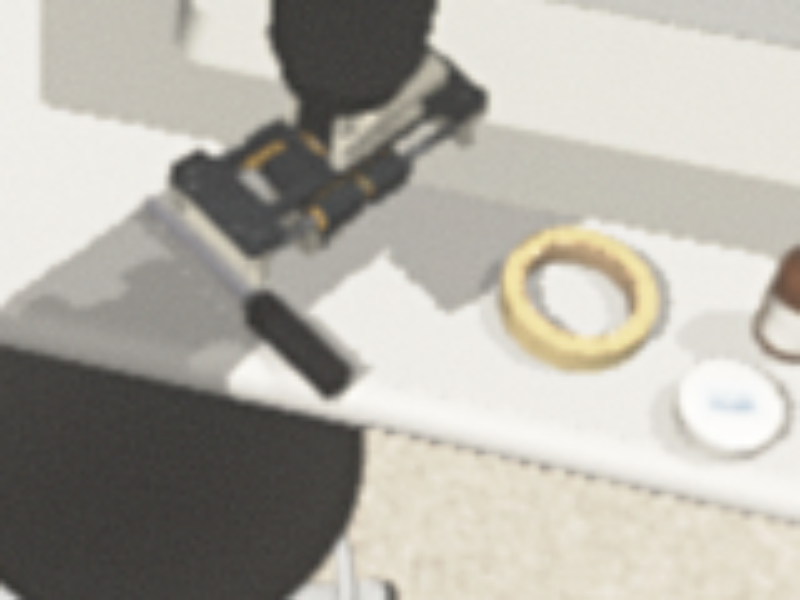

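Emit:
carry_out(commands=[{"dp": [0, 0, 0], "rotation": [0, 0, 0]}, {"dp": [0, 0, 0], "rotation": [0, 0, 0]}, {"dp": [0, 0, 0], "rotation": [0, 0, 0]}, {"dp": [0, 0, 0], "rotation": [0, 0, 0]}, {"dp": [0, 0, 0], "rotation": [0, 0, 0]}, {"dp": [0, 0, 0.04], "rotation": [0, 0, 0]}, {"dp": [0, 0, 0.03], "rotation": [0, 0, 0]}, {"dp": [0, 0, 0], "rotation": [0, 0, 0]}], grip=0.06)

```text
t: 6.9
eef_pos: [0.4657, -0.1546, 0.0653]
ee_rot: [3.137, -0.002, -1.965]
force: [0.4, -0.4, -1.6]
width: 0.0596
gripper_force: 0.0
```

```bash
python3 - <<'E'
from h import *
s=readout.get_state();e=s['eef_pos'];print(e,s['width'])
im,d=vision.grab_frame('scene');W=cloud('scene',d);x,y,h=W[...,0],W[...,1],W[...,2]
yw=s['ee_rot'][2];ax=np.array([np.sin(yw),-np.cos(yw),0])
P=[e+[0,0,-.025],e+.03*ax+[0,0,-.025],e-.03*ax+[0,0,-.025],e]
I=cv2.resize(im[215:305,260:380,::-1],None,fx=6.6,fy=6.6,interpolation=cv2.INTER_CUBIC)
for p in proj('scene',P): cv2.circle(I,tuple(int(v) for v in (p-[260,215])*6.6),4,(0,0,255),-1)
cv2.imwrite('pics/c4.png',I)
E
```

```text
[ 0.46569362 -0.15458673  0.06531645] 0.059629929496067983
```

View pics/c4.png

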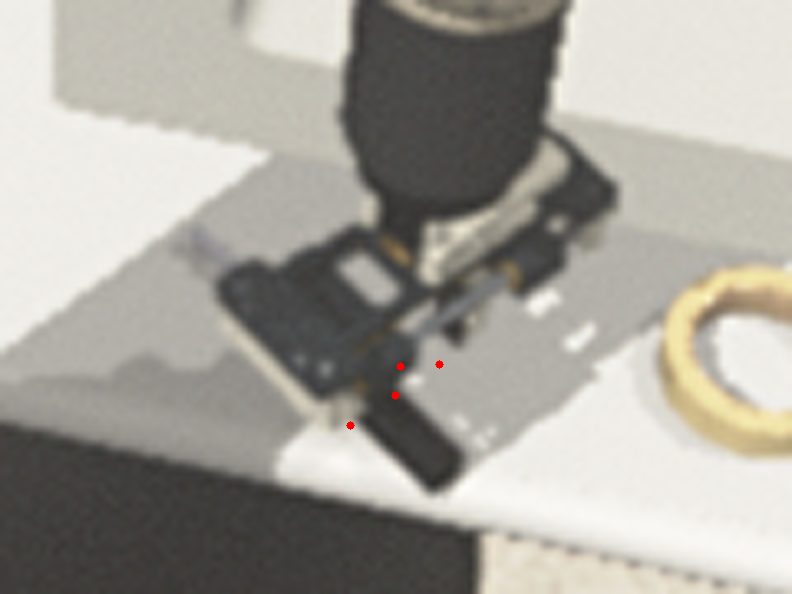

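```bash
python3 - <<'E'
from h import *
s=readout.get_state();e=s['eef_pos'];yw=s['ee_rot'][2]
tx=np.array([np.cos(yw),np.sin(yw),0]);ty=np.array([np.sin(yw),-np.cos(yw),0])
for n in('scene','top'):
    im,d=vision.grab_frame(n);W=cloud(n,d)
    L=np.stack([(W-e)@tx,(W-e)@ty,e[2]-W[...,2]],-1)
    m=(np.abs(L[...,0])<.06)&(np.abs(L[...,1])<.12)&(L[...,2]<.028)&(L[...,2]>-.06)&(d>0)
    P=L[m]*1000; P=P[np.argsort(-P[:,2])]; print(n,len(P)); print(np.c_[P,im[m][np.argsort(-(L[m][:,2]))]][::max(1,len(P)//40)].round(0).astype(int))
E
```

```text
scene 53
[[  6 -31  -3 103 100  95]
 [  3 -33  -3  66  64  60]
 [ -4 -30  -4  87  86  84]
 [  8 -37  -5 155 151 140]
 [  9  39  -6 103 100  92]
 [  3 -28  -7  75  74  69]
 [ 10 -44  -8 166 162 153]
 [  9  48  -8 185 182 171]
 [  8 -32  -9 110 105  99]
 [  9 -40 -10 158 153 143]
 [  9  44 -11 146 143 131]
 [  2 -29 -11  61  58  57]
 [  9  39 -12 137 132 121]
 [ 11  37 -12 106 104  97]
 [-11 -31 -12 102  99  97]
 [  8  48 -13 173 166 153]
 [  8 -40 -14 151 148 135]
 [  6 -37 -15 137 133 121]
 [  5 -29 -15  59  57  55]
 [  3 -31 -16  66  64  63]
 [-12 -32 -16  88  86  79]
 [  7  47 -17 174 170 156]
 [ 10 -33 -17 139 135 124]
 [  9 -30 -18  95  93  86]
 [ 12 -41 -18 158 155 145]
 [  9  40 -18 136 133 122]
 [ 10  46 -19 158 153 140]
 [  9 -43 -19 157 153 144]
 [  6 -36 -21 128 125 114]
 [  7  47 -22 158 153 142]
 [  9  45 -22 153 146 134]
 [  9 -38 -23 152 148 134]
 [  8 -30 -24  88  84  77]
 [ -6 -30 -24  75  73  73]
 [  8 -48 -24 157 154 147]
 [ -9 -32 -25  65  61  54]
 [  7  44 -25 127 122 113]
 [  7 -30 -27  95  95  91]
 [ 10 -41 -27 147 142 132]
 [ -3 -30 -27  99  99  98]
 [  9 -37 -29 134 131 121]
 [ -3 -30 -33  75  71  70]
 [ 10 -40 -34 127 125 119]
 [ -4 -30 -38  77  72  62]
 [  2 -28 -41  85  84  81]
 [  1 -29 -44  65  64  61]
 [  3 -36 -46 120 115 106]
 [  4 -30 -47  79  76  76]
 [  1 -32 -47  91  87  80]
 [  7 -31 -48 103 102 100]
 [  2 -36 -50 121 115  99]
 [  8 -35 -52 123 122 114]
 [  8 -34 -58 133 129 116]]
top 0
[]
```

The depth data explains the miss. The fingers are where expected sideways, at ±30 mm, but their tips end about level with the reported TCP instead of 25 mm ahead, so they closed above the bar. I'll go lower, watching the force.

Emit:
carry_out(commands=[{"dp": [0, 0, 0.03], "rotation": [0, 0, 0]}, {"dp": [0, 0, 0.015], "rotation": [0, 0, 0]}, {"dp": [0, 0, 0.007], "rotation": [0, 0, 0]}, {"dp": [0, 0, 0], "rotation": [0, 0, 0]}, {"dp": [0, 0, 0], "rotation": [0, 0, 0]}])

```text
t: 7.68
eef_pos: [0.4681, -0.1545, 0.0159]
ee_rot: [-3.14, 0.001, -1.965]
force: [0.0, -1.0, 0.8]
width: 0.0603
gripper_force: 0.0
```

Emit:
carry_out(commands=[{"dp": [0, 0, 0.005], "rotation": [0, 0, 0]}, {"dp": [0, 0, 0], "rotation": [0, 0, 0]}, {"dp": [0, 0, 0], "rotation": [0, 0, 0]}])

```text
t: 8.05
eef_pos: [0.4674, -0.1545, 0.01]
ee_rot: [3.142, -0.0, -1.965]
force: [-0.2, -0.4, -0.6]
width: 0.0602
gripper_force: 0.0
```

Past the stated tip depth with no contact, so the offset is real. I'll go a little lower and close.

Emit:
carry_out(commands=[{"dp": [0, 0, 0.005], "rotation": [0, 0, 0]}, {"dp": [0, 0, 0], "rotation": [0, 0, 0]}, {"dp": [0, 0, 0], "rotation": [0, 0, 0]}])

```text
t: 8.43
eef_pos: [0.4673, -0.1545, 0.0048]
ee_rot: [3.141, -0.0, -1.965]
force: [-0.3, -0.6, 0.8]
width: 0.0599
gripper_force: 0.0
```

Emit:
carry_out(commands=[{"dp": [0, 0, 0], "rotation": [0, 0, 0]}, {"dp": [0, 0, 0], "rotation": [0, 0, 0]}, {"dp": [0, 0, 0], "rotation": [0, 0, 0]}, {"dp": [0, 0, 0], "rotation": [0, 0, 0]}, {"dp": [0, 0, 0], "rotation": [0, 0, 0]}, {"dp": [0, 0, 0], "rotation": [0, 0, 0]}, {"dp": [0, 0, 0], "rotation": [0, 0, 0]}], grip=0, force=50)

```text
t: 9.3
eef_pos: [0.4674, -0.1546, 0.005]
ee_rot: [-3.141, 0.0, -1.965]
force: [0.4, -0.6, 1.7]
width: 0.0236
gripper_force: 50.0
```

Gripped: width 23.6 mm, with the bar axis 7 mm above the reported TCP. Next I carry it up and round in front of the instrument corner.

Emit:
carry_out(commands=[{"dp": [0, 0, -0.025], "rotation": [0, 0, 0]}, {"dp": [0, 0, -0.05], "rotation": [0, 0, 0]}, {"dp": [0, 0, -0.05], "rotation": [0, 0, 0]}, {"dp": [0, 0, -0.05], "rotation": [0, 0, 0]}, {"dp": [0.0142, 0.0342, 0], "rotation": [0, 0, 0]}, {"dp": [0, 0, 0], "rotation": [0, 0, 0]}])

```text
t: 10.05
eef_pos: [0.4279, -0.1544, 0.1802]
ee_rot: [3.141, 0.001, -1.966]
force: [1.2, 1.1, -2.1]
width: 0.0235
gripper_force: 50.0
```

Emit:
carry_out(commands=[{"dp": [-0.0468, 0.0259, 0], "rotation": [0, 0, 0]}, {"dp": [-0.0468, 0.0259, 0], "rotation": [0, 0, 0]}, {"dp": [-0.0468, 0.0259, 0], "rotation": [0, 0, 0]}, {"dp": [-0.0468, 0.0259, 0], "rotation": [0, 0, 0]}, {"dp": [-0.0468, 0.0259, 0], "rotation": [0, 0, 0]}, {"dp": [-0.0468, 0.0259, 0], "rotation": [0, 0, 0]}, {"dp": [-0.0468, 0.0259, 0], "rotation": [0, 0, 0]}, {"dp": [-0.0468, 0.0259, 0], "rotation": [0, 0, 0]}])

```text
t: 11.05
eef_pos: [0.3822, 0.2726, 0.1795]
ee_rot: [3.141, -0.001, -1.965]
force: [0.8, 0.2, -1.9]
width: 0.0234
gripper_force: 50.0
```

Emit:
carry_out(commands=[{"dp": [0, 0, 0], "rotation": [0, 0, 8.14]}, {"dp": [0, 0, 0], "rotation": [0, 0, 8.14]}, {"dp": [0, 0, 0], "rotation": [0, 0, 8.14]}, {"dp": [0, 0, 0], "rotation": [0, 0, 8.14]}, {"dp": [0, 0, 0], "rotation": [0, 0, 8.14]}, {"dp": [0, 0, 0.055], "rotation": [0, 0, 0]}, {"dp": [0, 0, 0], "rotation": [0, 0, 0]}, {"dp": [0, 0, 0], "rotation": [0, 0, 0]}])

```text
t: 12.05
eef_pos: [0.3834, 0.2712, 0.1258]
ee_rot: [-3.141, 0.0, -2.675]
force: [-0.2, 0.3, -1.1]
width: 0.0236
gripper_force: 50.0
```

```bash
python3 - <<'E'
from h import *
s=readout.get_state();e=s['eef_pos'];print(e,s['ee_rot'],s['width'],s['gripper_force'])
a=np.radians(26.7);lx=np.array([np.cos(a),np.sin(a),0]);ly=np.array([-lx[1],lx[0],0]);O=np.array([.575,.3265,0])
for n in('top','scene'):
    im,d=vision.grab_frame(n);W=cloud(n,d)
    L=np.stack([(W-O)@lx,(W-O)@ly,W[...,2]],-1)*1000
    m=(L[...,0]<-28)&(L[...,0]>-150)&(np.abs(L[...,1]-38)<30)&(L[...,2]>90)&(L[...,2]<160)&(d>0)
    P=L[m];P=P[np.argsort(P[:,0])];print(n,len(P));print(P[::max(1,len(P)//15)].round(0))
    m=(np.abs(L[...,0])<16)&(L[...,1]>0)&(L[...,1]<100)&(L[...,2]>60)&(L[...,2]<185)&(d>0)
    P=L[m];P=P[np.argsort(P[:,2])];print('pawl',len(P));print(P[::max(1,len(P)//12)].round(0))
    cv2.imwrite(f'pics/d_{n}.png',cv2.resize(im[130:290,120:330,::-1],None,fx=3.5,fy=3.5,interpolation=cv2.INTER_CUBIC))
E
```

```text
[0.38338593 0.27117622 0.12583068] [-3.14088227e+00  9.85126529e-05 -2.67474054e+00] 0.02358993145971995 49.988831877708435
top 0
[]
pawl 179
[[ -6.  76.  61.]
 [ 11.  84.  64.]
 [ -4.  67.  73.]
 [ -8.  62.  83.]
 [-13.  50.  94.]
 [-11.  47. 105.]
 [ -4.  48. 117.]
 [  1.  41. 127.]
 [ -8.  37. 139.]
 [ -9.  31. 151.]
 [ -5.   7. 157.]
 [ -8.  18. 166.]
 [ -7.  10. 178.]]
scene 0
[]
pawl 92
[[ 14.   1.  65.]
 [ -3.   2. 109.]
 [ -8.   8. 124.]
 [ -8.   7. 139.]
 [-10.   6. 146.]
 [ -4.  28. 149.]
 [ -7.  24. 153.]
 [  0.  13. 156.]
 [ -7.   1. 159.]
 [ -8.  22. 163.]
 [ -6.   8. 167.]
 [ -6.   4. 173.]
 [ -5.  10. 181.]
 [  6.  19. 185.]]
```

View pics/d_top.png

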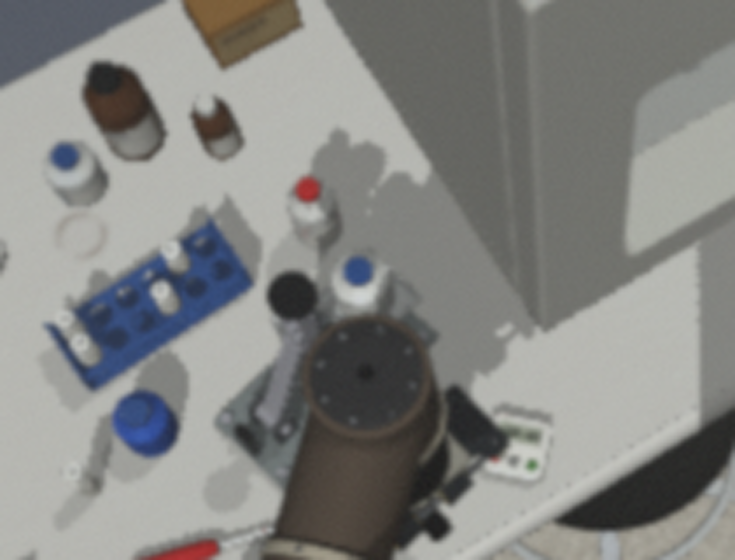

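Emit:
carry_out(commands=[{"dp": [0, 0, 0.03], "rotation": [0, 0, 0]}, {"dp": [0, 0, 0.028], "rotation": [0, 0, 0]}, {"dp": [0, 0, 0], "rotation": [0, 0, 0]}, {"dp": [-0.02, 0, 0], "rotation": [0, 0, 0]}, {"dp": [-0.02, 0, 0], "rotation": [0, 0, 0]}, {"dp": [0, 0, 0], "rotation": [0, 0, 0]}])

```text
t: 12.9
eef_pos: [0.4204, 0.2905, 0.069]
ee_rot: [3.14, 0.003, -2.675]
force: [-0.2, 0.5, -1.5]
width: 0.0237
gripper_force: 50.0
```

Emit:
carry_out(commands=[{"dp": [-0.015, 0, 0], "rotation": [0, 0, 0]}, {"dp": [-0.01, 0, 0], "rotation": [0, 0, 0]}, {"dp": [0, 0, 0], "rotation": [0, 0, 0]}, {"dp": [0, 0, 0], "rotation": [0, 0, 0]}])

```text
t: 13.4
eef_pos: [0.4406, 0.2996, 0.0668]
ee_rot: [-3.141, -0.001, -2.676]
force: [-0.7, -0.2, -2.1]
width: 0.0236
gripper_force: 50.0
```

```bash
python3 - <<'E'
from h import *
im,d=vision.grab_frame('scene')
cv2.imwrite('pics/e.png',cv2.resize(im[130:250,130:270,::-1],None,fx=5,fy=5,interpolation=cv2.INTER_CUBIC))
E
```

```text
(no output)
```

View pics/e.png

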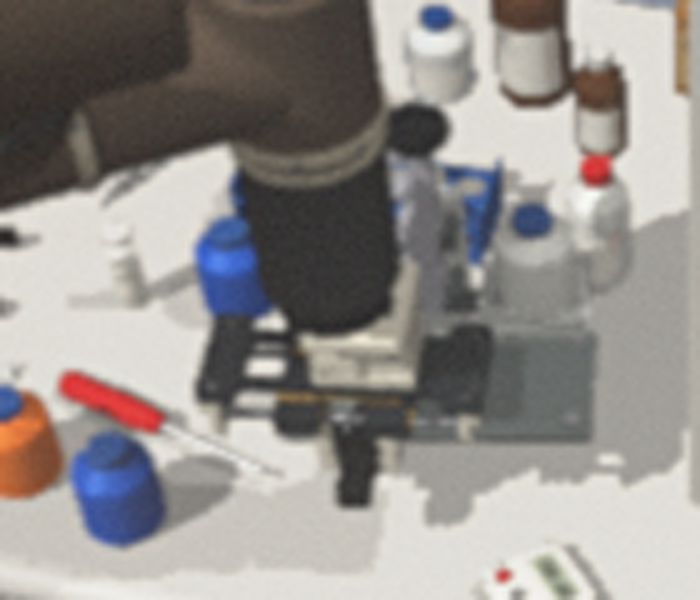

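The scene view shows the bar's grip held between the fingers at (355,465), the shaft going in under the pawl, and no contact force. Now I flick the pawl.

Emit:
carry_out(commands=[{"dp": [0, 0.004, -0.012], "rotation": [0, 0, 0]}, {"dp": [0, 0.008, -0.013], "rotation": [0, 0, 0]}, {"dp": [0, 0.01, 0], "rotation": [0, 0, 0]}, {"dp": [0, 0.01, 0], "rotation": [0, 0, 0]}, {"dp": [0, 0.012, 0], "rotation": [0, 0, 0]}, {"dp": [0, 0.012, 0], "rotation": [0, 0, 0]}, {"dp": [0, 0.012, 0], "rotation": [0, 0, 0]}, {"dp": [0, 0, 0], "rotation": [0, 0, 0]}])

```text
t: 14.45
eef_pos: [0.4101, 0.3614, 0.092]
ee_rot: [-3.141, 0.0, -2.674]
force: [-0.5, -1.0, 0.8]
width: 0.0235
gripper_force: 50.0
```

Emit:
carry_out(commands=[{"dp": [0, 0, 0], "rotation": [0, 0, 0]}, {"dp": [0, 0, 0], "rotation": [0, 0, 0]}, {"dp": [0, 0, 0], "rotation": [0, 0, 0]}])

```text
t: 14.82
eef_pos: [0.4104, 0.3605, 0.0919]
ee_rot: [3.142, -0.0, -2.676]
force: [-0.5, -0.6, -1.3]
width: 0.0236
gripper_force: 50.0
```

```bash
python3 - <<'E'
from h import *
a=np.radians(26.7);lx=np.array([np.cos(a),np.sin(a),0]);ly=np.array([-lx[1],lx[0],0]);O=np.array([.575,.3265,0])
im,d=vision.grab_frame('top');W=cloud('top',d)
L=np.stack([(W-O)@lx,(W-O)@ly,W[...,2]],-1)*1000
m=(np.abs(L[...,0])<14)&(L[...,1]>0)&(L[...,1]<200)&(L[...,2]>55)&(d>0)&(L[...,2]<200)
P=L[m];P=P[np.argsort(P[:,1])];print(P[::max(1,len(P)//20)].round(0))
E
```

```text
[[ -9.   0. 118.]
 [ -8.   0. 161.]
 [ -8.   2. 130.]
 [ -7.   2. 172.]
 [ -9.   3. 200.]
 [ -8.   3. 144.]
 [ -6.   4. 107.]
 [-10.   5. 175.]
 [ -9.   5. 141.]
 [ -7.   6. 103.]
 [ -7.   7. 172.]
 [ -9.   7. 155.]
 [ -5.   7. 112.]
 [ -8.   8.  96.]
 [  1.   8. 100.]
 [ -4.   9. 193.]
 [ -6.  10. 154.]
 [ -9.  11. 186.]
 [ -5.  12. 157.]
 [ -6.  13. 183.]
 [ -9.  15. 161.]
 [-11.  16. 188.]
 [ -9.  17. 175.]
 [  1.  17. 176.]
 [  3.  18. 185.]
 [ -2. 157. 148.]
 [ -0. 160. 149.]
 [  2. 162. 151.]
 [ -0. 165. 148.]]
```

The pawl nose now lies at lift y ≈ 160 mm, z ≈ 148 mm, so the joint is at about 1.2 and resting. I withdraw the bar and carry it back to its original, known-free spot.

Emit:
carry_out(commands=[{"dp": [0, 0, -0.006], "rotation": [0, 0, 0]}, {"dp": [0.03, 0, 0], "rotation": [0, 0, 0]}, {"dp": [0.03, 0, 0], "rotation": [0, 0, 0]}, {"dp": [0.03, 0, 0], "rotation": [0, 0, 0]}, {"dp": [0, 0, -0.04], "rotation": [0, 0, 0]}, {"dp": [0, 0, -0.042], "rotation": [0, 0, 0]}, {"dp": [-0.0127, -0.0338, 0], "rotation": [0, 0, 0]}, {"dp": [-0.0127, -0.0338, 0], "rotation": [0, 0, 0]}])

```text
t: 15.88
eef_pos: [0.3836, 0.2713, 0.1813]
ee_rot: [3.14, 0.002, -2.674]
force: [0.1, 0.3, -1.7]
width: 0.0236
gripper_force: 50.0
```

Emit:
carry_out(commands=[{"dp": [0, 0, 0], "rotation": [0, 0, -8.14]}, {"dp": [0, 0, 0], "rotation": [0, 0, -8.14]}, {"dp": [0, 0, 0], "rotation": [0, 0, -8.14]}, {"dp": [0, 0, 0], "rotation": [0, 0, -8.14]}, {"dp": [0, 0, 0], "rotation": [0, 0, -8.14]}, {"dp": [0, 0, 0], "rotation": [0, 0, 0]}])

```text
t: 16.62
eef_pos: [0.383, 0.2713, 0.1803]
ee_rot: [-3.142, 0.0, -1.966]
force: [1.0, -0.6, -1.6]
width: 0.0235
gripper_force: 50.0
```

Emit:
carry_out(commands=[{"dp": [0.0468, -0.0259, 0], "rotation": [0, 0, 0]}, {"dp": [0.0468, -0.0259, 0], "rotation": [0, 0, 0]}, {"dp": [0.0468, -0.0259, 0], "rotation": [0, 0, 0]}, {"dp": [0.0468, -0.0259, 0], "rotation": [0, 0, 0]}, {"dp": [0.0468, -0.0259, 0], "rotation": [0, 0, 0]}, {"dp": [0.0468, -0.0259, 0], "rotation": [0, 0, 0]}, {"dp": [0.0468, -0.0259, 0], "rotation": [0, 0, 0]}, {"dp": [0.0468, -0.0259, 0], "rotation": [0, 0, 0]}])

```text
t: 17.62
eef_pos: [0.4306, -0.1558, 0.1805]
ee_rot: [-3.14, 0.0, -1.969]
force: [2.6, 1.6, -1.5]
width: 0.0233
gripper_force: 50.0
```

Emit:
carry_out(commands=[{"dp": [-0.0136, -0.0325, 0], "rotation": [0, 0, 0]}, {"dp": [0, 0, 0.05], "rotation": [0, 0, 0]}, {"dp": [0, 0, 0.05], "rotation": [0, 0, 0]}, {"dp": [0, 0, 0.04], "rotation": [0, 0, 0]}, {"dp": [0, 0, 0.02], "rotation": [0, 0, 0]}, {"dp": [0, 0, 0.009], "rotation": [0, 0, 0]}, {"dp": [0, 0, 0], "rotation": [0, 0, 0]}, {"dp": [0, 0, 0], "rotation": [0, 0, 0]}])

```text
t: 18.62
eef_pos: [0.4666, -0.1539, 0.012]
ee_rot: [-3.14, 0.001, -1.966]
force: [-0.1, 0.3, -1.8]
width: 0.0237
gripper_force: 50.0
```

Emit:
carry_out(commands=[{"dp": [0, 0, 0.003], "rotation": [0, 0, 0]}, {"dp": [0, 0, 0.002], "rotation": [0, 0, 0]}, {"dp": [0, 0, 0], "rotation": [0, 0, 0]}])

```text
t: 19.0
eef_pos: [0.4657, -0.1539, 0.006]
ee_rot: [3.142, -0.0, -1.965]
force: [-0.9, 0.0, -2.1]
width: 0.0236
gripper_force: 50.0
```

Emit:
carry_out(commands=[{"dp": [0, 0, 0], "rotation": [0, 0, 0]}, {"dp": [0, 0, 0], "rotation": [0, 0, 0]}, {"dp": [0, 0, 0], "rotation": [0, 0, 0]}, {"dp": [0, 0, 0], "rotation": [0, 0, 0]}, {"dp": [0, 0, 0], "rotation": [0, 0, 0]}, {"dp": [0, 0, -0.02], "rotation": [0, 0, 0]}, {"dp": [0, 0, -0.05], "rotation": [0, 0, 0]}, {"dp": [0, 0, 0], "rotation": [0, 0, 0]}], grip=0.06)

```text
t: 20.0
eef_pos: [0.4683, -0.1539, 0.0794]
ee_rot: [-3.135, 0.002, -1.964]
force: [0.5, 0.2, -0.6]
width: 0.0601
gripper_force: 0.0
```

Emit:
carry_out(commands=[{"dp": [0, 0, -0.055], "rotation": [0, 0, 0]}, {"dp": [0, 0, -0.055], "rotation": [0, 0, 0]}, {"dp": [0, 0, -0.055], "rotation": [0, 0, 0]}, {"dp": [0, 0, -0.055], "rotation": [0, 0, 0]}, {"dp": [0, 0, -0.035], "rotation": [0, 0, 0]}, {"dp": [0.0137, 0.033, 0], "rotation": [0, 0, 0]}, {"dp": [0, 0, 0], "rotation": [0, 0, 0]}], grip=0, force=20)

```text
t: 20.88
eef_pos: [0.4285, -0.1538, 0.3312]
ee_rot: [-3.141, 0.001, -1.965]
force: [0.7, -0.3, -0.0]
width: 0.0008
gripper_force: 0.0
```

Emit:
carry_out(commands=[{"dp": [-0.0516, 0.0261, 0], "rotation": [0, 0, 0]}, {"dp": [-0.0516, 0.0261, 0], "rotation": [0, 0, 0]}, {"dp": [-0.0516, 0.0261, 0], "rotation": [0, 0, 0]}, {"dp": [-0.0516, 0.0261, 0], "rotation": [0, 0, 0]}, {"dp": [-0.0516, 0.0261, 0], "rotation": [0, 0, 0]}, {"dp": [-0.0516, 0.0261, 0], "rotation": [0, 0, 0]}, {"dp": [-0.0516, 0.0261, 0], "rotation": [0, 0, 0]}, {"dp": [0, 0, 0], "rotation": [0, 0, 0]}])

```text
t: 21.88
eef_pos: [0.3996, 0.2531, 0.3293]
ee_rot: [3.141, -0.003, -1.961]
force: [-0.8, -0.2, 0.2]
width: 0.0007
gripper_force: 0.0
```

Emit:
carry_out(commands=[{"dp": [0, 0, 0], "rotation": [0, 0, -9.86]}, {"dp": [0, 0, 0], "rotation": [0, 0, -9.86]}, {"dp": [0, 0, 0], "rotation": [0, 0, -9.86]}, {"dp": [0, 0, 0], "rotation": [0, 0, -9.86]}, {"dp": [0, 0, 0], "rotation": [0, 0, -9.86]}, {"dp": [0, 0, 0], "rotation": [0, 0, 0]}])

```text
t: 22.62
eef_pos: [0.4002, 0.2493, 0.3304]
ee_rot: [3.141, -0.0, -1.106]
force: [-0.2, 0.7, 0.3]
width: 0.0005
gripper_force: 0.0
```

```bash
python3 - <<'E'
from h import *
s=readout.get_state();print(s['eef_pos'],s['ee_rot'],s['width'],s['q'].round(2),s['force'])
for n in('top','scene'):
    im,d=vision.grab_frame(n);W=cloud(n,d)
    for l in('bar','press_head'):
        for r in vision.trace(l,n)[:2]:
            m=r['pixels']&(d>0);w=W[m]
            if l=='press_head': w=w[(w[:,2]>.26)&(w[:,2]<.29)]
            if len(w): print(n,l,round(r['score'],2),np.round(r['position']),np.median(w,0).round(3),w.min(0).round(3),w.max(0).round(3))
E
```

```text
[0.40017228 0.24928552 0.3304402 ] [ 3.14076348e+00 -3.04206990e-04 -1.10637660e+00] 0.00046865730106341723 [ 0.98 -0.04 -0.24 -0.   -1.37 -0.51] [-0.24253062  0.72996457  0.34735654]
top bar 0.58 [230. 338.] [ 0.468 -0.142  0.021] [ 0.437 -0.201 -0.017] [ 0.514 -0.033  0.037]
top press_head 0.61 [215. 201.] [0.581 0.339 0.271] [0.563 0.326 0.262] [0.594 0.349 0.28 ]
top press_head 0.44 [247. 188.] [0.58  0.34  0.271] [0.562 0.327 0.261] [0.594 0.35  0.28 ]
scene bar 0.81 [276. 318.] [ 0.467 -0.14   0.02 ] [ 0.44  -0.191  0.002] [ 0.524 -0.01   0.031]
scene press_head 0.86 [179. 216.] [0.573 0.318 0.272] [0.554 0.304 0.26 ] [0.596 0.337 0.278]
```

Emit:
carry_out(commands=[{"dp": [0.0026, -0.0477, 0], "rotation": [0, 0, 0]}, {"dp": [0.0026, -0.0477, 0], "rotation": [0, 0, 0]}, {"dp": [0.0026, -0.0477, 0], "rotation": [0, 0, 0]}, {"dp": [0.0026, -0.0477, 0], "rotation": [0, 0, 0]}, {"dp": [0, 0, 0], "rotation": [0, 0, 0]}, {"dp": [0, 0, 0.03], "rotation": [0, 0, 0]}, {"dp": [0, 0, 0.01], "rotation": [0, 0, 0]}, {"dp": [0, 0, 0], "rotation": [0, 0, 0]}])

```text
t: 23.92
eef_pos: [0.5747, 0.326, 0.2909]
ee_rot: [3.141, -0.0, -1.105]
force: [-0.1, -0.0, 0.3]
width: 0.0005
gripper_force: 0.0
```

Emit:
carry_out(commands=[{"dp": [0, 0, 0.008], "rotation": [0, 0, 0]}, {"dp": [0, 0, 0.008], "rotation": [0, 0, 0]}, {"dp": [0, 0, 0.008], "rotation": [0, 0, 0]}, {"dp": [0, 0, 0], "rotation": [0, 0, 0]}, {"dp": [0, 0, 0], "rotation": [0, 0, 0]}])

```text
t: 24.55
eef_pos: [0.5751, 0.3263, 0.2669]
ee_rot: [3.142, 0.0, -1.105]
force: [-0.3, -0.4, 0.6]
width: 0.0004
gripper_force: 0.2
```

Emit:
carry_out(commands=[{"dp": [0, 0, 0.006], "rotation": [0, 0, 0]}, {"dp": [0, 0, 0.006], "rotation": [0, 0, 0]}, {"dp": [0, 0, 0.006], "rotation": [0, 0, 0]}, {"dp": [0, 0, 0.006], "rotation": [0, 0, 0]}])

```text
t: 25.05
eef_pos: [0.5752, 0.3263, 0.2443]
ee_rot: [-3.14, 0.0, -1.104]
force: [-4.0, -0.9, 7.8]
width: 0.0004
gripper_force: 4.3
```

Emit:
carry_out(commands=[{"dp": [0, 0, 0.007], "rotation": [0, 0, 0]}, {"dp": [0, 0, 0.007], "rotation": [0, 0, 0]}, {"dp": [0, 0, 0.007], "rotation": [0, 0, 0]}, {"dp": [0, 0, 0.007], "rotation": [0, 0, 0]}])

```text
t: 25.55
eef_pos: [0.5752, 0.3263, 0.2162]
ee_rot: [-3.14, 0.0, -1.104]
force: [-4.4, -0.2, 8.9]
width: 0.0003
gripper_force: 4.4
```

Emit:
carry_out(commands=[{"dp": [0, 0, 0.005], "rotation": [0, 0, 0]}, {"dp": [0, 0, 0.005], "rotation": [0, 0, 0]}, {"dp": [0, 0, 0.005], "rotation": [0, 0, 0]}, {"dp": [0, 0, 0], "rotation": [0, 0, 0]}])

```text
t: 26.05
eef_pos: [0.5752, 0.3263, 0.2007]
ee_rot: [-3.141, -0.0, -1.104]
force: [-1.6, -0.5, 4.9]
width: 0.0005
gripper_force: 2.6
```

Emit:
carry_out(commands=[{"dp": [0, 0, 0.003], "rotation": [0, 0, 0]}, {"dp": [0, 0, 0.002], "rotation": [0, 0, 0]}, {"dp": [0, 0, 0], "rotation": [0, 0, 0]}])

```text
t: 26.42
eef_pos: [0.5754, 0.3263, 0.2005]
ee_rot: [-3.138, -0.0, -1.103]
force: [-13.2, -3.8, 29.3]
width: 0.0005
gripper_force: 14.8
```

At the stop: force rose to 29 N with no further travel. I hold briefly, then retreat upward and check.

Emit:
carry_out(commands=[{"dp": [0, 0, 0], "rotation": [0, 0, 0]}, {"dp": [0, 0, 0], "rotation": [0, 0, 0]}, {"dp": [0, 0, -0.005], "rotation": [0, 0, 0]}, {"dp": [0, 0, -0.04], "rotation": [0, 0, 0]}, {"dp": [0, 0, -0.05], "rotation": [0, 0, 0]}, {"dp": [0, 0.05, -0.02], "rotation": [0, 0, 0]}, {"dp": [0, 0.06, 0], "rotation": [0, 0, 0]}, {"dp": [0, 0.06, 0], "rotation": [0, 0, 0]}])

```text
t: 27.42
eef_pos: [0.422, 0.249, 0.3095]
ee_rot: [3.141, -0.0, -1.105]
force: [-0.8, 0.9, 1.2]
width: 0.0002
gripper_force: 0.0
```

Emit:
carry_out(commands=[{"dp": [0, 0, 0], "rotation": [0, 0, 0]}, {"dp": [0, 0, 0], "rotation": [0, 0, 0]}, {"dp": [0, 0, 0], "rotation": [0, 0, 0]}, {"dp": [0, 0, 0], "rotation": [0, 0, 0]}])

```text
t: 27.92
eef_pos: [0.4239, 0.2502, 0.3092]
ee_rot: [3.14, -0.001, -1.105]
force: [-0.2, 0.2, 1.4]
width: 0.0005
gripper_force: 0.0
```

```bash
python3 - <<'E'
from h import *
a=np.radians(26.7);lx=np.array([np.cos(a),np.sin(a),0]);ly=np.array([-lx[1],lx[0],0]);O=np.array([.575,.3265,0])
ims=[]
for n in('top','scene'):
    im,d=vision.grab_frame(n);W=cloud(n,d);L=np.stack([(W-O)@lx,(W-O)@ly,W[...,2]],-1)*1000
    ok=d>0
    def q(name,m):
        P=L[m&ok]; print(n,name,len(P),np.percentile(P,[5,50,95],axis=0).round(0).tolist() if len(P) else '')
    q('head',(np.hypot(L[...,0],L[...,1])<26)&(L[...,2]>190)&(L[...,2]<290))
    q('jar',(np.hypot(L[...,0],L[...,1]+74)<40)&(L[...,2]>80)&(L[...,2]<200))
    q('pawl',(abs(L[...,0])<14)&(L[...,1]>120)&(L[...,1]<180)&(L[...,2]>100)&(L[...,2]<170))
    c=im[130:290,120:400] if n=='top' else im[110:310,120:450]
    ims.append(cv2.resize(c[...,::-1],(560,300)))
cv2.imwrite('pics/f.png',np.vstack(ims))
E
```

```text
top head 0 
top jar 0 
top pawl 23 [[-12.0, 145.0, 130.0], [-3.0, 157.0, 147.0], [5.0, 164.0, 150.0]]
scene head 87 [[-21.0, -21.0, 193.0], [-5.0, -6.0, 200.0], [20.0, 11.0, 204.0]]
scene jar 175 [[-19.0, -100.0, 83.0], [-3.0, -77.0, 95.0], [20.0, -52.0, 114.0]]
scene pawl 0
```

View pics/f.png

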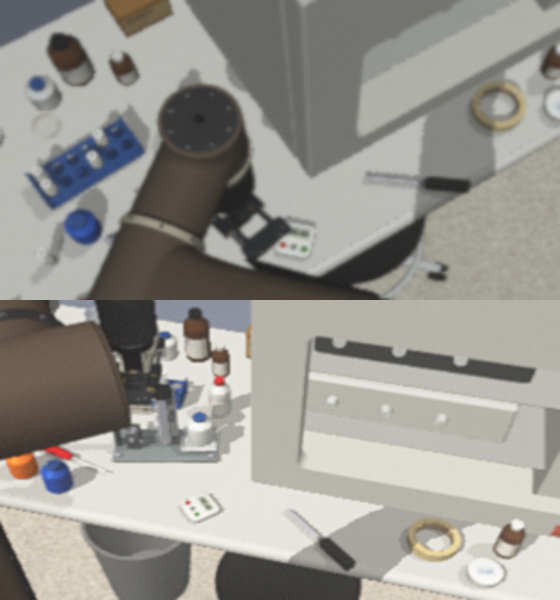

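The head is at z = 200 mm, so the carriage is fully down. The jar stands upright on the platform with its top at about 112 mm. The pawl is on its rest (nose z ≈ 147 mm), the bar is on the table, and the timer, tape and tin look undisturbed.

```bash
python3 -c "
from station import arm
print(arm.job_done())"
```

```text
the job is handed in; nothing more can be done
None
```

The job is handed in at about 28 s (72 s allowed): the bar flicked the pawl onto its rest, the lift is fully down with the jar upright on its platform, and the release bar lies back on the table; no verdict was returned.

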